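# Feed a specimen pot into the roll-down chute at the ward desk

## Robot

A 6-joint arm with a two-finger parallel gripper is mounted at the origin on the work surface. World frame = base frame: x ahead of the robot, y to its left, z up, the work surface at z = 0. Lengths are in m, angles in degrees, forces in N, time in s.
With the tool pointing down it reaches from about 0.25 to 0.725 m from the base axis. Payload 9.7 kg.
Tool frame: the origin (TCP) lies between the finger pads; the fingertips stand 19 mm ahead of it and the grasp point (between the pads) is the TCP; z points along the fingers, y is the line along which they close (so a half turn about z gives the same grasp; the last joint's range is limited). The gripper opens to 85 mm and grips with 20 to 120 N. Pads are 22 mm wide; open, the fingers measure 114 mm over their backs; the gripper's body (76 mm by 85 mm) begins 54 mm behind the grasp point. The pads swing forward as they close: fully open they stand 13 mm farther back than shut.
Start: joints at [67.895, 4.979, 10.078, 95.1, 0, 90], TCP at [0.207, 0.51, 0.25] pointing down, gripper open.
Joint ranges: [-179.16, 179.16], [-48.56, 103.87], [-65.8, 70.77], [-126.05, 130.52], [-82.76, 87.17], [-180, 180]. Speed limits (degrees/s): [127.2, 127.2, 147.25, 180, 180, 180].

## Interface

Orientations are given as [roll, pitch, yaw] about the fixed x, y, z axes, in that order (R = Rz(yaw) Ry(pitch) Rx(roll)).
In Python, from workcell import telemetry, camera, calibration, workorder gives the robot as it stands.
- The arm moves only by the tool play_rows, never from a script. Its argument "increments" is a list of rows, each a list of 3 entries, a list of its own where there are three numbers: the shift along the tool's x, y, z in mm, then the turn, a rotation vector about the tool's x, y, z in degrees, then the closure, from 0 (fully open) to 1 (shut). In form: [[[x, y, z], [ax, ay, az], jaw], ...]. A call has 1 to 20 rows; each row is the pose to reach, as a shift and turn from the pose commanded when the call began, along the tool's axes at that moment; what a row does not reach only later rows make up. A row lasts 1/10 s, in which the tool goes at most 50 mm and 8.59 degrees, less where a joint would pass 70% of its speed; a pose out of reach is approached as far as the arm can. A call with a gripper value outside its range is refused whole. The fingers move at their own pace and stop on an object; "grip_force" is the grip in N (left out, the last holds). Time passes only in rows, so rows that repeat a pose let the fingers close. It gives the time, the measured TCP pose, the force, the opening and the grip force at its end, in the units of the state.
- telemetry.get_obs(): the state, without advancing time (a new reading comes with each control period).
- camera(name): name is "side" or "top"; returns (picture, depth): 420x560x3 uint8, red, green, blue; 420x560 float32, m along the optical axis (not along the pixel's ray), 0 where there is no reading.
- calibration(name): a dict with "vertical_fov" (degrees; the focal length in pixels is half the picture's height over the tangent of half this angle, whatever the lens; pixels are square), "cx", "cy" (the principal point, pixels), "k1" (the pictures are not rectified: a ray, as slopes to the right and down, at radius r is drawn at 1 + k1 r^2 times it, then the intrinsics apply), "rvec" (rotation vector, rad) and "tvec" (3), from world to camera coordinates, as OpenCV has them. Camera axes: x right, y down, z forward; pixel columns grow to the right and rows downward; lengths in m; the calibration is good to about 2 mm. A picture is of the moment at which its call begins. calibration takes no time and is no camera call.
- workorder.job_done(): hands the job in; it is judged then, once.
The state is a dict: "time": time; "q": joint angles; "qd": joint speeds; "joint_efforts": joint torques, N m; "ee_pos": TCP position; "tcp_rot": TCP orientation; "wrist_force": force on the tool from outside, world axes, zero at the start; "torque": the same for the moment, N m; "opening": finger opening in m; "grasp_force": force on a finger pad.
Only numpy, scipy, OpenCV 4.12 (cv2) and the standard library are available. Lean on these libraries where they do the work, as an engineer would, in place of code of your own. Each camera call takes 0.05 s, during which the arm holds its last target. There are 200 camera calls.

## Task

On the ward's registration desk, take the long specimen pot that lies loose on the desk (the same size as the one already waiting in the metal chute, not the short pot) and lay it across the upper end of the chute, its lid facing the same side as the waiting pot's lid. Set it in low and let go there, so that it rolls down by itself and comes to rest against the waiting pot. Leave the short pot where it lies.

Things in the scene. Friction and masses are not known exactly. Their poses are not given: they have to be found in the camera images.
- chute: Fixed slippery aluminium roll-down chute. Origin: on the desk under its middle, z up, x horizontal, pointing downhill, y across the lane. Floor x -130 to +130 mm, falls 13 deg to +x, 45 mm above desk at x=0. Lane 100 mm wide, walls 4 mm thick, 30 mm high; upper end open; stop at x=+130, top at 42 mm. A long pot waits at the stop, lid to +y. The fed pot rolls by itself, ends against it at x about 68, z 51 mm.
- chute_top (a point): Laying-in point: on the lane's floor and centre line near its upper end, 80 mm uphill of the chute's middle, 63 mm above the desk; axes as the chute's. A pot laid across the lane here has its axis 21 mm above this point. The floor slopes, so keep the fingertips clear of it and let go 5 to 10 mm above it.
- pot: The long specimen pot to feed: white cylinder 80 mm long, paper label, ribbed grey screw lid (18 mm of the length) at one end. Lid and foot rim 42 mm in diameter, body between 40 mm; about 70 g. It lies on its side on the desk and can roll. Origin: middle of its length, on its axis (21 mm above the desk). Its y axis runs along the pot to the lid.
- pot_lid (a point): Centre of the outer face of the long pot's lid: on the pot's axis, 40 mm from its origin towards +y of the pot.
- short_pot: Bystander: a pot of the same kind and diameter (42 mm) but only 50 mm long, lying on its side on the desk. Origin: middle of its length, on its axis; y axis towards its lid. Leave it alone.
Not all that is in view belongs to the job. What is shaped like the pot but brown or turquoise is not meant.

How it is judged:
By the outcome, as a careful person would: the job done as asked, in the order asked, and still so for the second after the job is handed in, with the robot touching nothing.
It also fails if it takes over 40 s, if anything falls off the work surface, if the arm or the gripper's body presses on something with over 40 N, if the wrist force passes 120 N, or if a joint passes its speed limit or range.

## Working session

There is one attempt and no reset: what is moved stays moved. The work goes in short steps, Python scripts to look and compute and a tool call to move; the robot and the scene stay as the last step left them, time stands still between calls to the robot, and variables do not carry over. Pictures are saved under pics/ and viewed, at most 10 in all, crops included, and the job is handed in when it is done.

Besides the shell and the picture viewer there is one more tool, called after "Emit:" by a JSON object that holds its "op" and its "data", one argument or row to a line. play_rows: Moves the arm, as the interface text tells. Its arguments: {"type":"object","properties":{"increments":{"type":"array"},"grip_force":{"type":"number"}},"required":["increments"]}

```bash
mkdir -p pics; ls; cat > h.py <<'E'
import numpy as np,cv2
from workcell import telemetry,camera,calibration,workorder
def cam(n):
    p,d=camera(n);np.savez(f'/tmp/{n}.npz',p=p,d=d);return p,d
def cloud(n,d):
    c=calibration(n);H,W=d.shape
    f=H/2/np.tan(np.radians(c['vertical_fov'])/2)
    K=np.array([[f,0,c['cx']],[0,f,c['cy']],[0,0,1.]])
    u,v=np.meshgrid(np.arange(W),np.arange(H))
    x=cv2.undistortPoints(np.stack([u,v],-1).reshape(-1,1,2).astype(float),K,np.array([c['k1'],0,0,0.])).reshape(H,W,2)
    P=np.dstack([x*d[...,None],d]);R=cv2.Rodrigues(np.array(c['rvec'],float))[0]
    Q=(P-np.array(c['tvec']).ravel())@R
    Q[d<=0]=np.nan
    return Q
E
python3 - <<'E'
from h import *
ims=[]
for n in('top','side'):
    p,d=cam(n);cv2.imwrite(f'pics/{n}0.png',p[...,::-1])
    c=calibration(n);print(n,c)
print(telemetry.get_obs())
E
```

```text
pics
top {'vertical_fov': 57.95123124048047, 'cx': 275.98185979146524, 'cy': 209.58440533001547, 'k1': 0.035699328533474364, 'rvec': array([ 2.11701786, -2.10551196,  0.16193921]), 'tvec': array([0.0135963 , 0.59041306, 0.81106374])}
side {'vertical_fov': 49.45200735503394, 'cx': 270.4143881800928, 'cy': 200.88425652560989, 'k1': -0.11802223147090286, 'rvec': array([ 1.96267449, -0.58668068,  0.36966186]), 'tvec': array([-0.50182571,  0.2274694 ,  0.539647  ])}
{'time': 0.1, 'q': array([ 6.78937068e+01,  5.00750939e+00,  1.00394274e+01,  9.51000533e+01,
       -3.45077868e-04,  9.00008118e+01]), 'qd': array([-0.05465987, -0.0390026 ,  0.07995351,  0.01542984,  0.11962052,
        0.05261646]), 'joint_efforts': array([-8.05837153e-04, -5.21559405e+01,  4.65653515e+01,  1.60222419e-02,
       -1.18506414e-04, -2.58292852e-05]), 'ee_pos': array([0.20691127, 0.50939624, 0.24966205]), 'tcp_rot': array([-1.79931865e+02,  3.46042956e-04,  1.57892895e+02]), 'wrist_force': array([0.70107667, 0.29000854, 0.47682136]), 'torque': array([ 0.05101966, -0.03945078,  0.00521322]), 'grasp_force': 0.0, 'opening': 0.08541172602212926}
```

View pics/top0.png

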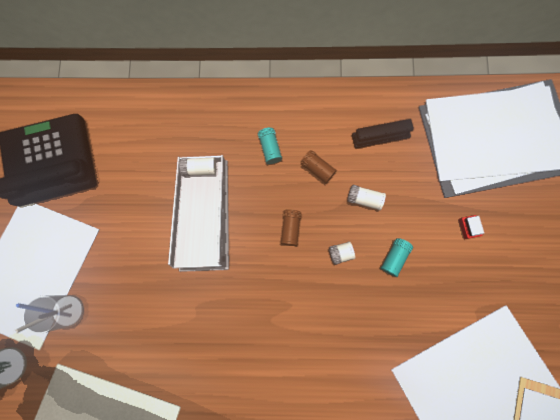

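View pics/side0.png

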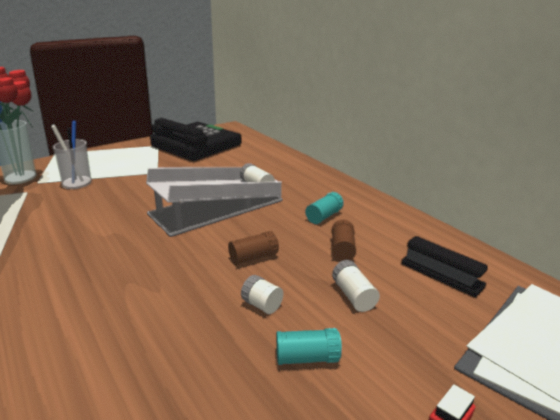

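Top view: the white cylinders are the long pot (367,198), the short pot (342,253) and the waiting pot in the chute (198,167). The brown ones (318,167; 290,227) and turquoise ones (270,145; 397,257) are not meant. I choose (367,198) and check it in a crop while measuring.

```bash
cat > m.py <<'E'
from h import *
def pot(p,d,n,box):
    Q=cloud(n,d);u0,u1,v0,v1=box
    q=Q[v0:v1,u0:u1].reshape(-1,3);c=p[v0:v1,u0:u1].reshape(-1,3).astype(int)
    m=(q[:,2]>.012)&(q[:,2]<.06);q=q[m];c=c[m]
    r=cv2.minAreaRect((q[:,:2]*1000).astype(np.float32));b=cv2.boxPoints(r)
    e=[b[1]-b[0],b[2]-b[1]];a=max(e,key=np.linalg.norm);a/=np.linalg.norm(a)
    t=(q[:,:2]*1000-np.array(r[0]))@a
    br=c.sum(1)
    h=t.max()-6; print(n,'rect',r,'axis',a,'ang',np.degrees(np.arctan2(a[1],a[0])),'zmax',np.nanpercentile(q[:,2],98),'bright +end',br[t>t.max()-12].mean(),'-end',br[t<t.min()+12].mean())
E
python3 - <<'E'
from m import *
z=np.load('/tmp/top.npz');p,d=z['p'],z['d']
pot(p,d,'top',(340,392,177,217)); pot(p,d,'top',(325,358,240,266))
Q=cloud('top',d)
for u,v in [(367,198),(342,253),(198,167),(290,227),(318,167),(397,257),(200,220),(300,300)]: print(u,v,Q[v,u].round(4))
# chute: wall tops
q=Q[150:275,165:232].reshape(-1,3);m=q[:,2]>.03;q=q[m]
r=cv2.minAreaRect((q[:,:2]*1000).astype(np.float32));print('chute',r,cv2.boxPoints(r))
for v in range(160,270,10): print(v,[tuple((Q[v,u]*1000).round(0)) for u in (175,185,200,215,224)])
a=cv2.resize(p[170:275,320:425],(600,600),interpolation=2);cv2.imwrite('pics/crop1.png',a[...,::-1])
E
```

```text
top rect ((626.8568725585938, -194.22552490234375), (80.09033203125, 40.468177795410156), 74.34245300292969) axis [0.26988718 0.962892  ] ang 74.342445 zmax 0.04266363234019742 bright +end 386.43518518518516 -end 638.6444444444444
top rect ((496.38067626953125, -133.97268676757812), (43.3344841003418, 50.32441711425781), 15.818411827087402) axis [ 0.27258927 -0.9621305 ] ang -74.181595 zmax 0.0428962373620927 bright +end 647.9560439560439 -end 382.26666666666665
367 198 [ 0.621  -0.1933  0.0392]
342 253 [ 0.4936 -0.1325  0.0414]
198 167 [0.6896 0.199  0.0602]
290 227 [ 0.5525 -0.0153  0.0394]
318 167 [ 0.6961 -0.0813  0.0382]
397 257 [ 0.4859 -0.255   0.0387]
200 220 [0.5665 0.1913 0.0493]
300 300 [ 0.3874 -0.039  -0.0033]
chute ((591.3189086914062, 195.44053649902344), (262.9733581542969, 109.02435302734375), 2.408280611038208) [[457.65778 244.3795 ]
 [462.23895 135.45143]
 [724.98004 146.50157]
 [720.39886 255.42964]]
160 [(np.float64(727.0), np.float64(273.0), np.float64(-2.0)), (np.float64(708.0), np.float64(231.0), np.float64(56.0)), (np.float64(707.0), np.float64(195.0), np.flo
[... 2367 characters left out ...]
p.float64(519.0), np.float64(153.0), np.float64(62.0)), (np.float64(526.0), np.float64(142.0), np.float64(2.0))]
250 [(np.float64(497.0), np.float64(241.0), np.float64(64.0)), (np.float64(497.0), np.float64(218.0), np.float64(65.0)), (np.float64(497.0), np.float64(184.0), np.float64(65.0)), (np.float64(497.0), np.float64(151.0), np.float64(66.0)), (np.float64(501.0), np.float64(141.0), np.float64(7.0))]
260 [(np.float64(474.0), np.float64(237.0), np.float64(72.0)), (np.float64(474.0), np.float64(215.0), np.float64(70.0)), (np.float64(474.0), np.float64(182.0), np.float64(72.0)), (np.float64(474.0), np.float64(149.0), np.float64(72.0)), (np.float64(478.0), np.float64(140.0), np.float64(9.0))]
```

View pics/crop1.png

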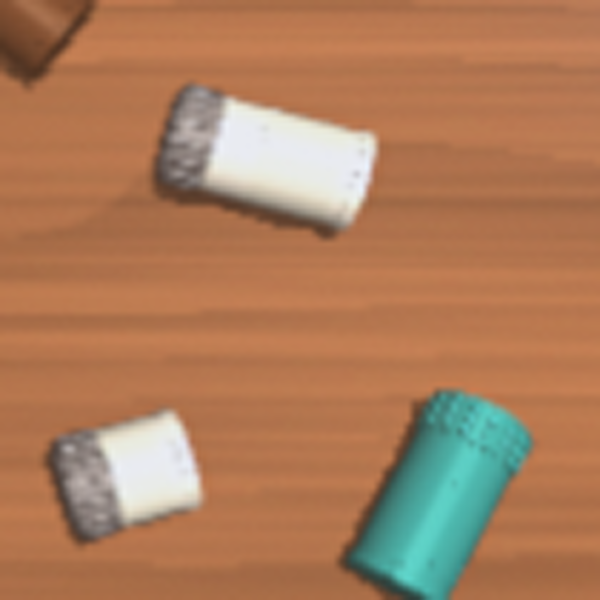

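The crop shows the long pot with its grey lid at the left end (about twice as long as the short pot below it). The lid points about world 74°, so the same side as the waiting pot's lid. Next: the distance to go.

```bash
cat > g.py <<'E'
import sys
from h import *
from scipy.spatial.transform import Rotation as R
def go(x,y,z,yaw):
    o=telemetry.get_obs();A=R.from_euler('xyz',o['tcp_rot'],degrees=True)
    B=R.from_euler('xyz',[180,0,yaw],degrees=True)
    print('shift',(A.inv().apply(np.array([x,y,z])-o['ee_pos'])*1000).round(1),'turn',(A.inv()*B).as_rotvec(degrees=True).round(2),'t',o['time'])
if __name__=='__main__': go(*map(float,sys.argv[1:]))
E
python3 g.py .627 -.194 .12 74.3
```

```text
shift [-653.9 -493.4  130.3] turn [-6.000e-02  5.000e-02  8.359e+01] t 0.1
```

Emit:
{"op": "play_rows", "data": {
  "increments": [
    [[-654,-493,60],[0,0,83.6],0],
    [[-654,-493,60],[0,0,83.6],0],
    [[-654,-493,60],[0,0,83.6],0],
    [[-654,-493,60],[0,0,83.6],0],
    [[-654,-493,60],[0,0,83.6],0],
    [[-654,-493,60],[0,0,83.6],0],
    [[-654,-493,60],[0,0,83.6],0],
    [[-654,-493,60],[0,0,83.6],0],
    [[-654,-493,60],[0,0,83.6],0],
    [[-654,-493,60],[0,0,83.6],0],
    [[-654,-493,130],[0,0,83.6],0],
    [[-654,-493,130],[0,0,83.6],0],
    [[-654,-493,130],[0,0,83.6],0],
    [[-654,-493,130],[0,0,83.6],0],
    [[-654,-493,130],[0,0,83.6],0],
    [[-654,-493,130],[0,0,83.6],0],
    [[-654,-493,130],[0,0,83.6],0],
    [[-654,-493,130],[0,0,83.6],0],
    [[-654,-493,130],[0,0,83.6],0],
    [[-654,-493,130],[0,0,83.6],0]
  ]
}}

```text
time: 2.1
ee_pos: [0.6271, -0.1926, 0.1205]
tcp_rot: [-180.0, -0.0, 74.3]
wrist_force: [-0.2, 1.3, -0.1]
opening: 0.0854
grasp_force: 0.0
```

```bash
python3 g.py .627 -.194 .029 74.3; python3 - <<'E'
from h import *
p,d=cam('side');cv2.imwrite('pics/side1.png',p[150:400,180:480][...,::-1])
E
```

```text
shift [-1.4  0.3 91.5] turn [-0.01 -0.01  0.02] t 2.1
```

View pics/side1.png

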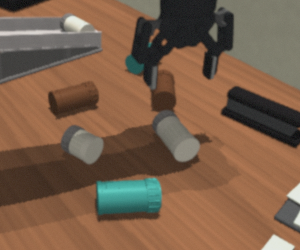

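The gripper hangs above the long pot (crop pixel 177,135), its fingers either side of the pot's axis and the neighbours clear. I go down and close.

Emit:
{"op": "play_rows", "data": {
  "increments": [
    [[-1,0,30],[0,0,0],0],
    [[-1,0,60],[0,0,0],0],
    [[-1,0,80],[0,0,0],0],
    [[-1,0,91],[0,0,0],0],
    [[-1,0,91],[0,0,0],0],
    [[-1,0,91],[0,0,0],0.3],
    [[-1,0,91],[0,0,0],0.4],
    [[-1,0,91],[0,0,0],0.5],
    [[-1,0,91],[0,0,0],0.6],
    [[-1,0,91],[0,0,0],0.7],
    [[-1,0,91],[0,0,0],0.7],
    [[-1,0,91],[0,0,0],0.7],
    [[-1,0,91],[0,0,0],0.7]
  ],
  "grip_force": 30
}}

```text
time: 3.45
ee_pos: [0.6276, -0.1944, 0.0306]
tcp_rot: [179.9, -0.0, 74.3]
wrist_force: [-1.6, 0.9, 6.4]
opening: 0.0388
grasp_force: 29.6
```

Emit:
{"op": "play_rows", "data": {
  "increments": [
    [[0,0,-10],[0,0,0],0.7],
    [[0,0,-30],[0,0,0],0.7],
    [[0,0,-60],[0,0,0],0.7],
    [[0,0,-90],[0,0,0],0.7],
    [[0,0,-120],[0,0,0],0.7],
    [[0,0,-150],[0,0,0],0.7],
    [[0,0,-150],[0,0,0],0.7],
    [[0,0,-150],[0,0,0],0.7]
  ]
}}

```text
time: 4.25
ee_pos: [0.6274, -0.1944, 0.1801]
tcp_rot: [179.9, 0.0, 74.3]
wrist_force: [-0.5, 0.0, -1.1]
opening: 0.0394
grasp_force: 30.5
```

```bash
python3 - <<'E'
from m import *
p,d=cam('side');cv2.imwrite('pics/side2.png',cv2.resize(p[60:330,180:480],(600,540))[...,::-1])
Q=cloud('side',d)
o=telemetry.get_obs();T=o['ee_pos'];print(T)
q=Q.reshape(-1,3);c=p.reshape(-1,3).astype(int)
m=(np.linalg.norm(q-T,axis=1)<.065)&(c.min(1)>90);q=q[m];print(m.sum(),np.percentile(q,[2,50,98],axis=0).round(4))
E
python3 g.py .511 .192 .18 92.4
```

```text
[ 0.62693834 -0.19423152  0.17879627]
1176 [[ 0.5995 -0.2357  0.1529]
 [ 0.6161 -0.2264  0.1791]
 [ 0.6462 -0.1817  0.1915]]
shift [ 340.4 -216.2   -1.1] turn [-3.000e-02 -1.000e-02 -1.811e+01] t 4.3
```

View pics/side2.png

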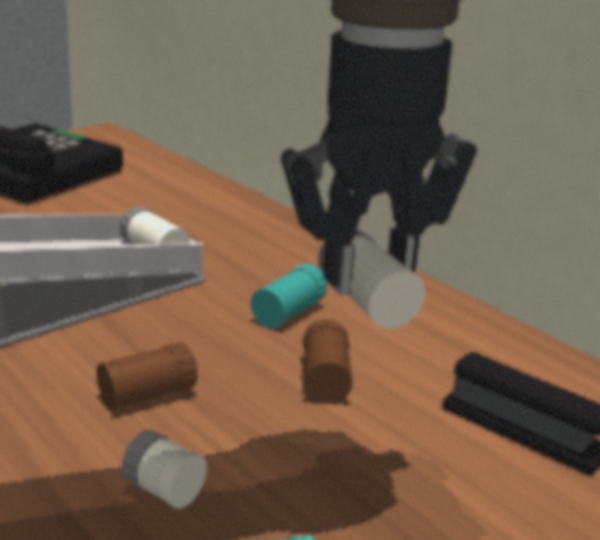

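The pot is held (crop pixel 375,280). I check its tilt and height in the grip with a cylinder fit on the depth points.

```bash
cat > fit.py <<'E'
from h import *
from scipy.optimize import least_squares
def fit(n,p,d,T,yaw,off=.007):
    q=cloud(n,d).reshape(-1,3);c=p.reshape(-1,3).astype(int)
    a0=np.array([np.cos(np.radians(yaw)),np.sin(np.radians(yaw)),0]);C=T-[0,0,off]
    r=q-C;t=r@a0;rad=np.linalg.norm(r-t[:,None]*a0,axis=1)
    m=(abs(t)<.038)&(rad<.026)&(rad>.012)&(c.min(1)>70)&(t<.02);q=q[m]
    b=np.array([-a0[1],a0[0],0])
    def f(s):
        a=a0+s[0]*b+s[1]*np.array([0,0,1]);a/=np.linalg.norm(a)
        r=q-C-s[2]*b-[0,0,s[3]];return np.linalg.norm(r-(r@a)[:,None]*a,axis=1)-.02
    s=least_squares(f,[0,0,0,0],loss='soft_l1',f_scale=.001)
    print('n',len(q),'yaw off',np.degrees(np.arctan(s.x[0])),'pitch up to lid',np.degrees(np.arctan(s.x[1])),'side,z mm',s.x[2:]*1000,'rms',np.sqrt(np.mean(s.fun**2))*1000,'along range',np.percentile((q-C)@a0,[1,99]))
E
python3 - <<'E'
from fit import *
z=np.load('/tmp/side.npz');fit('side',z['p'],z['d'],np.array([.6269,-.1942,.1790]),74.3)
E
```

```text
n 923 yaw off 0.442073891389286 pitch up to lid -0.41614474308557653 side,z mm [-1.01011738 -1.31153773] rms 2.7661888542482016 along range [-0.03793668  0.01625525]
```

Pot is level, its axis about 8 mm below the TCP. On to the chute's upper end.

Emit:
{"op": "play_rows", "data": {
  "increments": [
    [[30,-20,0],[0,0,-3],0.7],
    [[70,-44,0],[0,0,-6],0.7],
    [[110,-70,0],[0,0,-9],0.7],
    [[150,-95,0],[0,0,-12],0.7],
    [[190,-121,0],[0,0,-15],0.7],
    [[230,-146,0],[0,0,-18],0.7],
    [[270,-171,0],[0,0,-18.1],0.7],
    [[305,-194,0],[0,0,-18.1],0.7],
    [[330,-210,0],[0,0,-18.1],0.7],
    [[340,-216,0],[0,0,-18.1],0.7],
    [[340,-216,0],[0,0,-18.1],0.7],
    [[340,-216,0],[0,0,-18.1],0.7]
  ]
}}

```text
time: 5.5
ee_pos: [0.5112, 0.1908, 0.1786]
tcp_rot: [-179.9, 0.0, 92.4]
wrist_force: [0.2, -0.1, -0.4]
opening: 0.0393
grasp_force: 30.6
```

```bash
python3 - <<'E'
from h import *
from scipy.optimize import minimize
# refine chute from first top image: cloud of wall tops vs model, 
z=np.load('/tmp/top.npz') ; Q=cloud('top',z['d'])[140:285,155:240].reshape(-1,3)
def ev(cx,cy,yaw):
    c,s=np.cos(yaw),np.sin(yaw);x=(Q[:,0]-cx)*c+(Q[:,1]-cy)*s;y=-(Q[:,0]-cx)*s+(Q[:,1]-cy)*c
    return x,y,Q[:,2]-(.045-np.tan(np.radians(13))*x)
x,y,h=ev(.5913,.1954,np.radians(2.4))
w=(h>.024)&(h<.036)&(abs(x)<.115)
for sgn in(1,-1):
    k=w&(sgn*y>.04);pf=np.polyfit(x[k],y[k],1);print(sgn,k.sum(),'yaw err deg',np.degrees(np.arctan(pf[0])),'y at 0, at -80',pf[1],pf[1]-.08*pf[0],np.percentile(y[k],[5,95]))
k=(abs(y)<.035)&(abs(h)<.008)&(x<.03);pf=np.polyfit(x[k],Q[k,2],1);print('floor slope',np.degrees(np.arctan(pf[0])),'z0',pf[1],'xmin',np.percentile(x[k],1))
p,d=cam('top');cv2.imwrite('pics/top2.png',cv2.resize(p[130:310,120:360],(720,540))[...,::-1])
p,d=cam('side');cv2.imwrite('pics/side3.png',cv2.resize(p[60:260,60:360],(780,520))[...,::-1])
E
python3 g.py .511 .192 .0999 92.4
```

```text
1 231 yaw err deg -0.3675229027249701 y at 0, at -80 0.050562775150578596 0.05107594096709517 [0.04872836 0.05317852]
-1 206 yaw err deg 0.06191405743719148 y at 0, at -80 -0.05230356951946115 -0.05239001788555372 [-0.0541581  -0.05025307]
floor slope -13.015864903256121 z0 0.0433565405569557 xmin -0.13010973975888535
shift [ 1.8 -0.4 79. ] turn [-0.03  0.03 -0.09] t 5.6
```

View pics/side3.png

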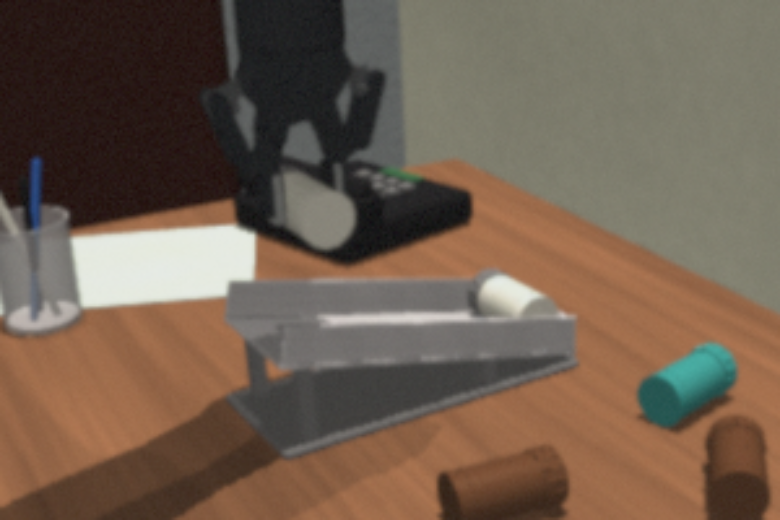

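The lane is where I measured it; the pot (crop pixel 320,205) hangs above its upper end with the lid to +y, like the waiting pot's (490,285). Lowering to 7 mm above the floor.

Emit:
{"op": "play_rows", "data": {
  "increments": [
    [[1,0,15],[0,0,0],0.7],
    [[1,0,35],[0,0,0],0.7],
    [[1,0,50],[0,0,0],0.7],
    [[1,0,62],[0,0,0],0.7],
    [[1,0,70],[0,0,0],0.7],
    [[1,0,76],[0,0,0],0.7],
    [[1,0,79],[0,0,0],0.7],
    [[1,0,79],[0,0,0],0.7],
    [[1,0,79],[0,0,0],0.7]
  ]
}}

```text
time: 6.5
ee_pos: [0.5114, 0.1927, 0.1008]
tcp_rot: [180.0, -0.0, 92.4]
wrist_force: [-0.5, 0.9, -0.2]
opening: 0.0389
grasp_force: 30.6
```

```bash
python3 - <<'E'
from h import *
p,d=cam('side');cv2.imwrite('pics/side4.png',cv2.resize(p[110:240,110:310],(780,507))[...,::-1])
print(telemetry.get_obs()['ee_pos'])
Q=cloud('side',d).reshape(-1,3)
E
```

```text
[0.51141462 0.19265593 0.10085241]
```

View pics/side4.png

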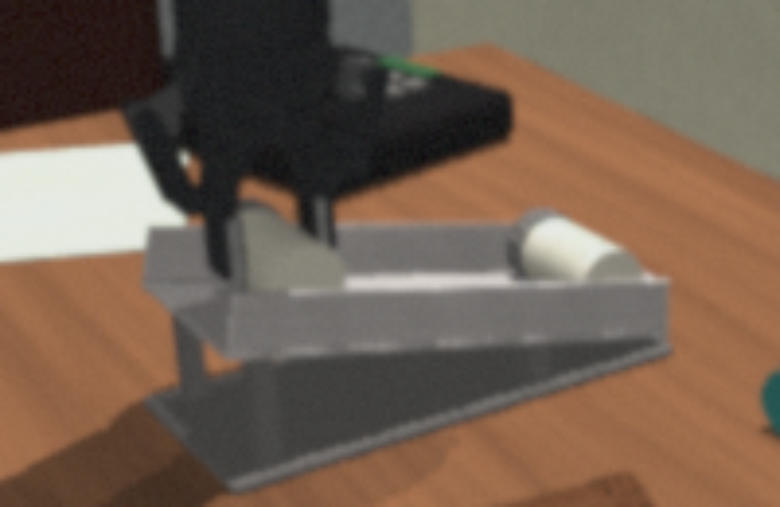

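The pot sits between the walls (crop pixel 285,250), low and clear of contact. 2 mm lower, then let go and lift away.

Emit:
{"op": "play_rows", "data": {
  "increments": [
    [[0,0,2],[0,0,0],0.7],
    [[0,0,2],[0,0,0],0.7],
    [[0,0,2],[0,0,0],0],
    [[0,0,2],[0,0,0],0],
    [[0,0,2],[0,0,0],0],
    [[0,0,0],[0,0,0],0],
    [[0,0,-6],[0,0,0],0],
    [[0,0,-15],[0,0,0],0],
    [[0,0,-28],[0,0,0],0],
    [[0,0,-45],[0,0,0],0],
    [[0,0,-70],[0,0,0],0],
    [[0,0,-100],[0,0,0],0],
    [[0,0,-130],[0,0,0],0],
    [[0,0,-150],[0,0,0],0],
    [[0,0,-150],[0,0,0],0],
    [[0,0,-150],[0,0,0],0],
    [[0,0,-150],[0,0,0],0],
    [[0,0,-150],[0,0,0],0],
    [[0,0,-150],[0,0,0],0],
    [[0,0,-150],[0,0,0],0]
  ]
}}

```text
time: 8.55
ee_pos: [0.511, 0.1925, 0.2498]
tcp_rot: [-180.0, 0.0, 92.4]
wrist_force: [-0.6, 0.1, -0.3]
opening: 0.0854
grasp_force: 0.0
```

```bash
python3 - <<'E'
from h import *
p,d=cam('side');cv2.imwrite('pics/side5.png',cv2.resize(p[130:320,110:400],(780,511))[...,::-1])
E
```

```text
(no output)
```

View pics/side5.png

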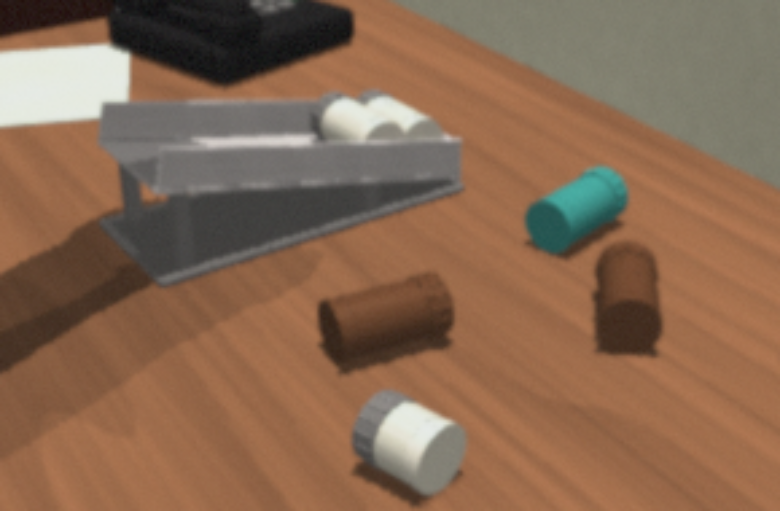

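The fed pot (crop pixel 360,120) has rolled down and lies against the waiting pot (405,115), both lids on the same side. The short pot (410,440) is untouched. I hand it in.

```bash
python3 -c "
from workcell import workorder;print(workorder.job_done())"
```

```text
the job is handed in; nothing more can be done
None
```

The long pot is in the chute, resting against the waiting pot with its lid on the same side; the short pot was not moved, and the job was handed in at about 8.6 s of the 40 s allowed (no verdict came back).

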